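# Dock a ring lamp and run its test at the green setting

### The job

Slide the glowing green ring lamp along the bench, without lifting it, fully home into the test dock, then turn the orange selector knob until it points at the green marker and rests in that position. Only after that press the green start button fully and let it go; leave the other loose things on the bench where they are.

Things in the scene. Friction and masses are not known exactly. Their poses are not given: they have to be found in the camera images.
- lamp: the glowing green ring-lamp housing to be tested: an open round dish, 120 mm outside diameter, 36 mm tall, side wall 6 mm thick, floor 5 mm thick (nothing inside stands higher than 8 mm), about 0.16 kg; stands on the bench outside the dock's mouth. Origin: centre of its underside, z up
- dock_home (a point): point on the bench under the lamp's centre when it is fully home in the dock: an aluminium U-shaped fence, walls 26 mm tall, 128 mm apart inside, no floor plate. x runs from the open mouth inwards to the end wall (inner face at x = 61 mm), z up. The flared mouth begins at x = -93 mm, about 180 mm wide. Behind the end wall: from x = 114 mm a grey display box 60 mm tall
- selector (a joint): rotary knob on a vertical axis with detents every 36 degrees (0.628 rad), seven positions: 0, 0.628, 1.257, 1.885, 2.513, 3.142, 3.770. Grows clockwise seen from above; starts at one of the first two positions, which have no coloured marker. About 0.15 N m takes it over a detent; from half-way between two positions it snaps on to the next
- selector_axis (a point): point on the knob's vertical axis at the top face of the fixed grey selector box (200 x 290 x 50 mm, top 50 mm above the bench). z up; axes fixed to the box: at joint 0 the pointer stands 108 degrees anticlockwise (from above) of its x axis, at 1.885 along it. The box extends 100 mm to -y and 190 mm to +y of this point
- selector_grip (a point): on the knob's orange pointer bar, 50 mm out from the axis at mid height (81 mm above the bench). The bar is 15 mm wide, its top 98 and its underside 64 mm above the bench; it reaches 65 mm out from the axis on the pointing side (white tip, white line on top), 30 mm on the other. Under it a black hub, 60 mm diameter, top 66 mm above the bench. x points outwards along the pointer
- selector_pointer (a point): the spot just beyond the pointer's tip to which it points: 82 mm out from the axis, 52 mm above the bench, on the circle of the coloured markers
- start (a joint): the green round start button (32 mm diameter, in a black housing) on top of the selector box: travel in m, 0 released, 0.006 fully pressed; springs back; about 5 N. It works from 0.004
- start_top (a point): centre of the top face of the start button, when released; 150 mm to the side of the knob's axis
- mark_green: flat green round marker, 20 mm diameter, 2 mm thick, on the dial 82 mm from the knob's axis at one of the last five selector positions (which colour is where differs); fixed. Origin: centre of its underside
- mark_yellow: flat yellow round marker, 20 mm diameter, 2 mm thick, on the dial 82 mm from the knob's axis at one of the last five selector positions (which colour is where differs); fixed. Origin: centre of its underside
- mark_red: flat red round marker, 20 mm diameter, 2 mm thick, on the dial 82 mm from the knob's axis at one of the last five selector positions (which colour is where differs); fixed. Origin: centre of its underside
- mark_blue: flat blue round marker, 20 mm diameter, 2 mm thick, on the dial 82 mm from the knob's axis at one of the last five selector positions (which colour is where differs); fixed. Origin: centre of its underside
- mark_white: flat white round marker, 20 mm diameter, 2 mm thick, on the dial 82 mm from the knob's axis at one of the last five selector positions (which colour is where differs); fixed. Origin: centre of its underside
- spare: colourless ring-lamp housing like the green one, 120 mm across, 36 mm tall: a bystander. Origin: centre of its underside
- flux: upright bottle with red cap, 52 mm diameter, 120 mm tall: a bystander. Origin: centre of its underside
- tape: yellow tape roll lying flat, 84 mm across, 22 mm tall: a bystander. Origin: centre of its underside
- tray: blue divided parts tray, 100 x 140 x 30 mm: a bystander. Origin: centre of its underside
Mind the look-alikes: they are no part of the job. What is shaped like the lamp but black or red is not meant.

How it is judged:
By the outcome, as a careful person would: the job done as asked, in the order asked, and still so for the second after the job is handed in, with the robot touching nothing.
It also fails if it takes over 72 s, if anything falls off the work surface, if the arm or the gripper's body presses on something with over 40 N, if the wrist force passes 120 N, or if a joint passes its speed limit or range.

### The arm

A 6-joint arm with a two-finger parallel gripper is mounted at the origin on the work surface. World frame = base frame: x ahead of the robot, y to its left, z up, the work surface at z = 0. Lengths are in m, angles in rad, forces in N, time in s.
With the tool pointing down it reaches from about 0.275 to 1 m from the base axis. Payload 8.4 kg.
Tool frame: the origin (TCP) lies on the centre line of the jaws, within the pads' length; the fingertips stand 19 mm ahead of it and the grasp point (between the pads) is the TCP; z points along the fingers, y is the line along which they close (so a half turn about z gives the same grasp; the last joint's range is limited). The gripper opens to 85 mm and grips with 20 to 120 N. Pads are 22 mm wide; open, the fingers measure 114 mm over their backs; the gripper's body (76 mm by 85 mm) begins 54 mm behind the grasp point. The pads swing forward as they close: fully open they stand 13 mm farther back than shut.
Start: joints at [-1.189, 0.353, 1.633, -0, 1.155, -0.002], TCP at [0.234, -0.58, 0.25] pointing down, gripper open.
Joint ranges: [-2.63, 2.63], [-0.92, 2.1], [0.06, 2.66], [-1.3, 4.44], [0, 2.69], [-3.02, 3.02]. Speed limits (rad/s): [2.22, 2.22, 2.79, 3.14, 3.14, 3.14].

### API

Orientations are given as a unit quaternion [w, x, y, z].
In Python, from plant import ctrl gives the robot as it stands. The module is installed in compiled form; this text tells all that it offers.
- The arm moves only by the tool apply_moves, never from a script. Its argument "commands" is a list of rows, each an object with "slide": the shift along the tool's x, y, z as a fraction of full scale, a list of three; "turn": the turn, a rotation vector about the tool's x, y, z as a fraction of full scale, a list of three. In form: [{"slide": [x, y, z], "turn": [rx, ry, rz]}, ...]. A call has 1 to 10 rows; each row is the pose to reach, as a shift and turn from the pose commanded when the call began, along the tool's axes at that moment; what a row does not reach only later rows make up. Full scale, the value 1, is 150 mm for a shift and pi/2 rad for a turn. A row lasts 1/10 s, in which the tool goes at most 50 mm and 8.59 degrees, less where a joint would pass 70% of its speed; a pose out of reach is approached as far as the arm can. A call with a number of a shift or a turn outside -1 to 1 is refused whole. A call with a gripper value outside its range is refused whole. "grip" is the opening, from -1 (shut) to 1 (fully open), set as the call begins (left out, the last holds). The fingers move at their own pace and stop on an object; the grip force is fixed at half the most. Time passes only in rows, so rows that repeat a pose let the fingers close. It gives the time, the measured TCP pose, the force, the opening and the grip force at its end, in the units of the state.
- ctrl.state(): the state, without advancing time (a new reading comes with each control period).
- ctrl.snapshot(name): name is "scene" or "top"; returns the picture (480x640x3 uint8, red, green, blue); there is no depth.
- ctrl.get_calibration(name): a dict with "fx", "fy", "cx", "cy" (pixels), "k1" (the pictures are not rectified: a ray, as slopes to the right and down, at radius r is drawn at 1 + k1 r^2 times it, then the intrinsics apply), "rvec" (rotation vector, rad) and "tvec" (3), from world to camera coordinates, as OpenCV has them. Camera axes: x right, y down, z forward; pixel columns grow to the right and rows downward; lengths in m; the calibration is good to about 2 mm. A picture is of the moment at which its call begins. get_calibration takes no time and is no camera call.
- ctrl.job_done(): hands the job in; it is judged then, once.
The state is a dict: "t": time; "joint_positions": joint angles; "qd": joint speeds; "tau": joint torques, N m; "position": TCP position; "orientation": TCP orientation; "contact_force": force on the tool from outside, world axes, zero at the start; "moment": the same for the moment, N m; "gripper_width": finger opening in m; "grasp_force": force on a finger pad.
Only numpy, scipy, OpenCV 4.12 (cv2) and the standard library are available. Lean on these libraries where they do the work, as an engineer would, in place of code of your own. Each camera call takes 0.05 s, during which the arm holds its last target. There are 200 camera calls.

## Working session

There is one attempt and no reset: what is moved stays moved. The work goes in short steps, Python scripts to look and compute and a tool call to move; the robot and the scene stay as the last step left them, time stands still between calls to the robot, and variables do not carry over. Pictures are saved under pics/ and viewed, at most 10 in all, crops included, and the job is handed in when it is done.

Besides the shell and the picture viewer there is one more tool, called after "Call:" by a JSON object that holds its "api" and its "payload", one argument or row to a line. apply_moves: Moves the arm, as the interface text tells. Shift numbers are shares of 150 mm and turn numbers shares of pi/2 rad, none past 1 either way. Its arguments: {"type":"object","properties":{"commands":{"type":"array","items":{"type":"object","properties":{"slide":{"type":"array","items":{"type":"number","minimum":-1,"maximum":1}},"turn":{"type":"array","items":{"type":"number","minimum":-1,"maximum":1}}}}},"grip":{"type":"number"}},"required":["commands"]}

```bash
mkdir -p pics; cat > h.py <<'E'
import numpy as np, cv2
from plant import ctrl
from scipy.spatial.transform import Rotation as R
def cal(n):
    c=ctrl.get_calibration(n); return c,R.from_rotvec(np.ravel(c['rvec'])).as_matrix(),np.ravel(c['tvec'])
def ray(n,uv,z):
    c,M,t=cal(n); d=np.array([(uv[0]-c['cx'])/c['fx'],(uv[1]-c['cy'])/c['fy']]); s=d.copy()
    for _ in range(20): s=d/(1+c['k1']*(s@s))
    o=-M.T@t; w=M.T@np.array([*s,1]); return o+w*(z-o[2])/w[2]
def proj(n,p):
    c,M,t=cal(n); q=M@np.asarray(p)+t; s=q[:2]/q[2]; s=s*(1+c['k1']*(s@s)); return np.array([c['fx']*s[0]+c['cx'],c['fy']*s[1]+c['cy']])
def snap(n,f):
    im=ctrl.snapshot(n); cv2.imwrite('pics/'+f,im[:,:,::-1]); return im
E
python3 - <<'E'
from h import *
for n in('top','scene'):
    snap(n,n+'0.png'); c,M,t=cal(n); print(n,-M.T@t,c['fx'],c['k1'])
print(ctrl.state())
E
```

```text
top [ 0.4462282  -0.06141209  1.19161877] 521.2840745136355 -0.13005574058754676
scene [ 0.91391516 -0.58746664  1.10274767] 616.196666409899 0.009186103991970198
{'t': 0.1, 'joint_positions': array([-1.18940021e+00,  3.53599329e-01,  1.63407962e+00,  4.78938210e-06,
        1.15518629e+00, -2.35456552e-03]), 'qd': array([ 0.00081269, -0.00211979, -0.00261876,  0.00083407,  0.0019986 ,
       -0.00159189]), 'tau': array([ 3.92446573e-04, -6.06357551e+01, -3.42821395e+01, -2.87084174e-05,
        3.86203435e-03, -2.75781855e-05]), 'position': array([ 0.23387502, -0.57914853,  0.24961547]), 'orientation': array([-6.25314316e-04,  9.81648319e-01,  1.90699168e-01, -1.17719481e-04]), 'contact_force': array([-0.10023274, -0.1006929 ,  0.76261019]), 'moment': array([ 0.02971504, -0.04511204,  0.01921472]), 'grasp_force': 0.0, 'gripper_width': 0.0855662573301996}
```

View pics/top0.png

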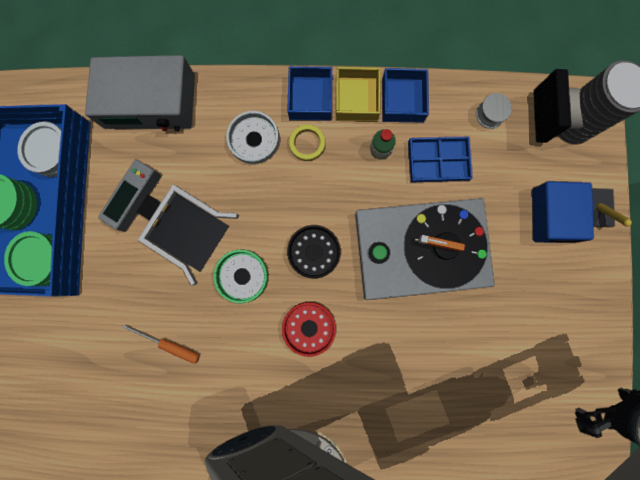

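View pics/scene0.png

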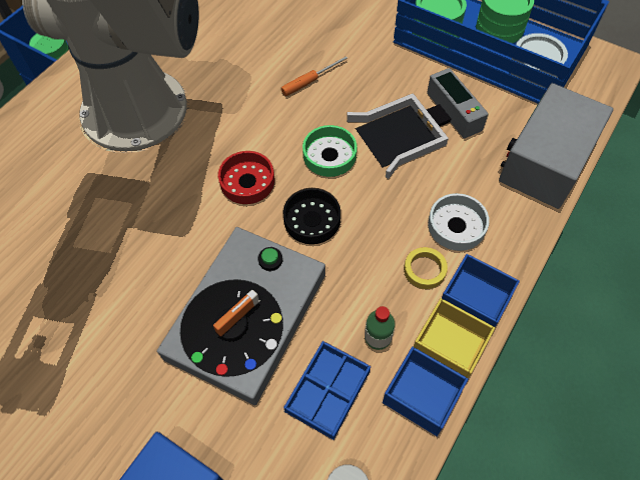

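The green-ringed dish at top (241,276), scene (330,150), stands outside the dock mouth, so it fits the lamp. The rejected look-alikes in the top view are black (314,251), red (309,328), the colourless spare (253,137) and the crate contents. The pointer's white tip is near (420,240), and the green marker is at (482,254). I'll confirm this in an enlarged crop and measure.

```bash
python3 - <<'E'
from h import *
from scipy.optimize import least_squares
t=cv2.imread('pics/top0.png'); s=cv2.imread('pics/scene0.png')
cv2.imwrite('pics/c1.png',np.hstack([cv2.resize(t[150:310,95:275],None,fx=2.6,fy=2.6,interpolation=3)[:416],cv2.resize(s[90:190,320:420][:, :],(330,416),interpolation=3)])[:, :800])
cv2.imwrite('pics/c2.png',cv2.resize(t[190:305,350:500],None,fx=5.2,fy=5.2,interpolation=3))
def blob(im,lo,hi,box):
    x0,y0,x1,y1=box; m=cv2.inRange(cv2.cvtColor(im,cv2.COLOR_BGR2HSV),lo,hi); k=np.zeros_like(m);k[y0:y1,x0:x1]=m[y0:y1,x0:x1]
    cs=cv2.findContours(k,0,1)[0]; c=max(cs,key=cv2.contourArea); M=cv2.moments(c); return np.array([M['m10']/M['m00'],M['m01']/M['m00']]),cv2.contourArea(c),c
G=((45,90,60),(85,255,255)); B=((105,120,60),(130,255,255)); Rr=((170,120,60),(180,255,255)); Y=((22,100,100),(35,255,255))
for n,im,bx in(('top',t,dict(g=(470,240,495,265),b=(455,205,475,225),y=(410,208,430,228),lamp=(205,240,275,310),btn=(365,235,395,270))),('scene',s,dict(g=(185,345,210,370),b=(240,355,262,375),y=(268,310,284,328),lamp=(295,120,365,182),btn=(250,240,290,275)))):
    for k,b in bx.items():
        c=B if k=='b' else Y if k=='y' else G
        uv,a,ct=blob(im,*c,b); z={'lamp':.036,'btn':.07}.get(k,.052)
        if k=='lamp': e=cv2.fitEllipse(cv2.convexHull(ct)); print('ell',e); uv=np.array(e[0])
        print(n,k,uv.round(1),a,ray(n,uv,z).round(4))
E
```

```text
top g [481.6 253.5] 62.5 [ 0.5225 -0.4104  0.052 ]
top b [463.4 214.1] 59.5 [ 0.6097 -0.37    0.052 ]
top y [420.9 218.1] 52.0 [ 0.5986 -0.2742  0.052 ]
ell ((240.13475036621094, 275.9650573730469), (53.582637786865234, 54.29374694824219), 75.5672607421875)
top lamp [240.1 276. ] 2225.5 [0.4636 0.1238 0.036 ]
top btn [379.3 251.9] 153.5 [ 0.5209 -0.1806  0.07  ]
scene g [196.7 356.9] 93.5 [ 0.5243 -0.4077  0.052 ]
scene b [250.1 363.7] 96.0 [ 0.6117 -0.3674  0.052 ]
scene y [275.8 317.5] 77.5 [ 0.6006 -0.2716  0.052 ]
ell ((329.3092956542969, 150.30247497558594), (52.15440368652344, 55.43313980102539), 92.11101531982422)
scene lamp [329.3 150.3] 2195.5 [0.4734 0.1164 0.036 ]
scene btn [269.2 255.1] 179.5 [ 0.5231 -0.1787  0.07  ]
```

View pics/c1.png

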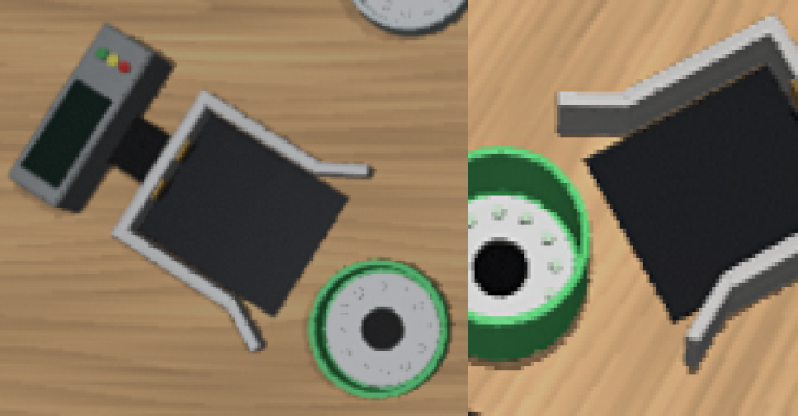

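View pics/c2.png

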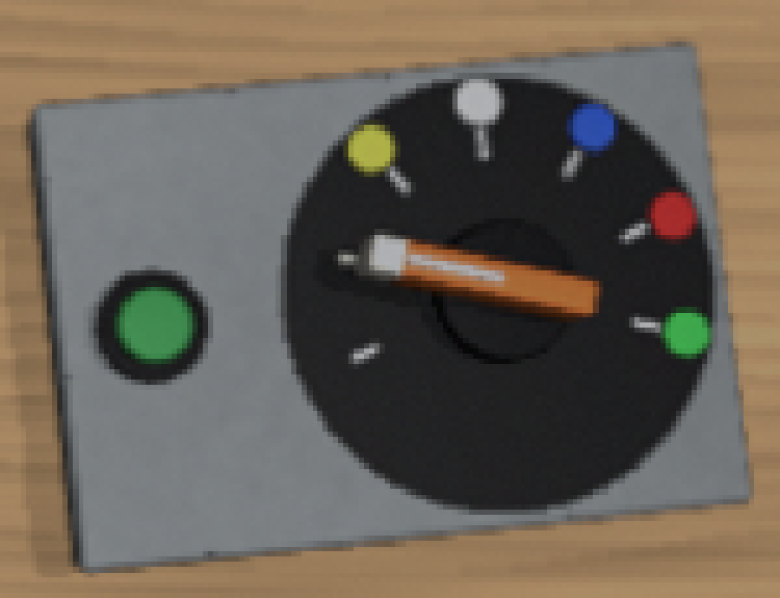

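The crops confirm the green-walled lamp with a white inside, outside the mouth. The pointer stands at the second unmarked position (0.628) and green is at the last (3.770), so the knob turns 180° clockwise. Dock corners in the crop: outer (203,92) and (113,235); bends (318,163) and (228,303).

```bash
cat >> h.py <<'E'
def tri(a,b):
    P=[]
    for n,uv in(('top',a),('scene',b)):
        p,q=ray(n,uv,0),ray(n,uv,.2); P.append((p,(q-p)/np.linalg.norm(q-p)))
    (p,d),(q,e)=P; k=np.linalg.lstsq(np.c_[d,-e],q-p,rcond=None)[0]; u,v=p+k[0]*d,q+k[1]*e; return (u+v)/2,np.linalg.norm(u-v)
E
python3 - <<'E'
from h import *
print('btn',tri((379.3,251.9),(269.2,255.1)))
g,b,y=np.array([.5234,-.4090]),np.array([.6107,-.3687]),np.array([.5996,-.2729])
# circumcentre
A=2*np.array([b-g,y-g]); c=np.linalg.solve(A,[b@b-g@g,y@y-g@g]); print('axis',c,[np.linalg.norm(c-p) for p in(g,b,y)])
for n,p in zip('gby',(g,b,y)): print(n,np.degrees(np.arctan2(*(p-c)[::-1])))
tip=np.array([95,150]);f=lambda u,v:ray('top',(95+u/2.6,150+v/2.6),.026)[:2]
P={k:f(*v) for k,v in dict(UO=(203,92),LO=(113,235),UB=(318,167),LB=(233,300),UT=(372,171),LT=(257,347),UI=(208,110),LI=(135,228)).items()}
for k,v in P.items(): print(k,v.round(4))
print('outer w',np.linalg.norm(P['UO']-P['LO']),'inner',np.linalg.norm(P['UI']-P['LI']),'tips',np.linalg.norm(P['UT']-P['LT']))
mo=(P['UO']+P['LO'])/2; mb=(P['UB']+P['LB'])/2; mt=(P['UT']+P['LT'])/2
print(mo,mb,mt)
ax=(mo-mt)/np.linalg.norm(mo-mt); w=P['UO']-P['LO']; w/=np.linalg.norm(w); n2=np.array([w[1],-w[0]]); n2*=np.sign(n2@ax)
print('dirs',np.degrees(np.arctan2(ax[1],ax[0])),np.degrees(np.arctan2(n2[1],n2[0])),'len',(mo-mt)@ax)
q=ctrl.state()['joint_positions']; print(q)
E
```

```text
btn (array([ 0.52198399, -0.17971097,  0.06991652]), np.float64(0.0029256317260749677))
axis [ 0.53916562 -0.32844537] [np.float64(0.08208290212526956), np.float64(0.08208290212526956), np.float64(0.08208290212526977)]
g -101.07358004494328
b -29.367815176888517
y 42.586183256101485
UO [0.6674 0.2882]
LO [0.539 0.363]
UB [0.6022 0.1823]
LB [0.4846 0.2527]
UT [0.5995 0.1347]
LT [0.4444 0.2299]
UI [0.6513 0.2828]
LI [0.5456 0.3433]
outer w 0.14855957667664363 inner 0.12180995192845437 tips 0.18200106176304837
[0.60322309 0.32560662] [0.54339475 0.21749856] [0.52196752 0.18229249]
dirs 60.44783378933257 59.77583294322653 len 0.1647464875851428
[-1.18940021e+00  3.53599329e-01  1.63407962e+00  4.78938210e-06
  1.15518629e+00 -2.35456552e-03]
```

Call:
{"api": "apply_moves", "payload": {
  "commands": [
    {"slide": [0.83, -0.975, 0]},
    {"slide": [0.83, -0.975, 0]},
    {"slide": [0.83, -0.975, 0]},
    {"slide": [0.83, -0.975, 0]},
    {"slide": [0.83, -0.975, 0]}
  ],
  "grip": -1
}}

```text
validation failed for argument at $.co...
```

Call:
{"api": "apply_moves", "payload": {
  "commands": [
    {"slide": [0.83, -0.975, 0]},
    {"slide": [0.83, -0.975, 0]},
    {"slide": [0.83, -0.975, 0]},
    {"slide": [0.83, -0.975, 0]},
    {"slide": [0.83, -0.975, 0]}
  ]
}}

```text
validation failed for argument at $.co...
```

Call:
{"api": "apply_moves", "payload": {
  "commands": [
    {"slide": [0.83, -0.975, 0], "turn": [0, 0, -0.711]},
    {"slide": [0.83, -0.975, 0], "turn": [0, 0, -0.711]},
    {"slide": [0.83, -0.975, 0], "turn": [0, 0, -0.711]},
    {"slide": [0.83, -0.975, 0], "turn": [0, 0, -0.711]},
    {"slide": [0.83, -0.975, 0], "turn": [0, 0, -0.711]},
    {"slide": [0.83, -0.975, 0], "turn": [0, 0, -0.711]},
    {"slide": [0.83, -0.975, 0], "turn": [0, 0, -0.711]},
    {"slide": [0.83, -0.975, 0], "turn": [0, 0, -0.711]},
    {"slide": [0.83, -0.975, 0], "turn": [0, 0, -0.711]}
  ]
}}

```text
t: 1.0
position: [0.2946, -0.3971, 0.2501]
orientation: [-0.0, 0.731, 0.682, 0.0]
contact_force: [0.2, -0.0, -0.4]
gripper_width: 0.0854
grasp_force: 0.0
```

```bash
cat >> h.py <<'E'
def plan(x,y,z,yaw):
    s=ctrl.state(); w,a,b,c=s['orientation']; M=R.from_quat([a,b,c,w]); t=np.radians(yaw)
    Y=np.array([np.cos(t),np.sin(t),0]); Z=np.array([0,0,-1.]); T=R.from_matrix(np.c_[np.cross(Y,Z),Y,Z])
    print('slide',(M.inv().apply(np.array([x,y,z])-s['position'])/.15).round(3),'turn',((M.inv()*T).as_rotvec()/(np.pi/2)).round(3),'q6',s['joint_positions'][5].round(2))
E
python3 -c "
from h import *
plan(.477,.149,.25,60.2)"
```

```text
slide [3.716e+00 9.610e-01 2.000e-03] turn [-0.    -0.    -0.713] q6 -0.87
```

Call:
{"api": "apply_moves", "payload": {
  "commands": [
    {"slide": [0.929, 0.24, 0], "turn": [0, 0, 0]},
    {"slide": [0.929, 0.24, 0], "turn": [0, 0, 0]},
    {"slide": [0.929, 0.24, 0], "turn": [0, 0, 0]},
    {"slide": [0.929, 0.24, 0], "turn": [0, 0, 0]}
  ],
  "grip": -1
}}

```text
t: 1.4
position: [0.3409, -0.2568, 0.25]
orientation: [-0.001, 0.731, 0.682, 0.001]
contact_force: [-1.0, -0.3, -0.3]
gripper_width: 0.0284
grasp_force: 0.0
```

Call:
{"api": "apply_moves", "payload": {
  "commands": [
    {"slide": [0.929, 0.24, 0], "turn": [0, 0, 0]},
    {"slide": [0.929, 0.24, 0], "turn": [0, 0, 0]},
    {"slide": [0.929, 0.24, 0], "turn": [0, 0, 0]},
    {"slide": [0.929, 0.24, 0], "turn": [0, 0, 0]}
  ]
}}

```text
t: 1.8
position: [0.3871, -0.1208, 0.2503]
orientation: [-0.0, 0.731, 0.683, 0.001]
contact_force: [1.0, 0.3, -0.4]
gripper_width: 0.0
grasp_force: 0.0
```

Call:
{"api": "apply_moves", "payload": {
  "commands": [
    {"slide": [0.929, 0.24, 0], "turn": [0, 0, 0]},
    {"slide": [0.929, 0.24, 0], "turn": [0, 0, 0]},
    {"slide": [0.929, 0.24, 0], "turn": [0, 0, 0]},
    {"slide": [0.929, 0.24, 0], "turn": [0, 0, 0]}
  ]
}}

```text
t: 2.2
position: [0.4334, 0.0152, 0.2504]
orientation: [0.0, 0.731, 0.683, 0.001]
contact_force: [-0.3, -1.0, 0.1]
gripper_width: -0.0003
grasp_force: 0.0
```

Call:
{"api": "apply_moves", "payload": {
  "commands": [
    {"slide": [0.929, 0.24, 0], "turn": [0, 0, -0.713]},
    {"slide": [0.929, 0.24, 0], "turn": [0, 0, -0.713]},
    {"slide": [0.929, 0.24, 0], "turn": [0, 0, -0.713]},
    {"slide": [0.929, 0.24, 0], "turn": [0, 0, -0.713]},
    {"slide": [0.929, 0.24, 0], "turn": [0, 0, -0.713]},
    {"slide": [0.929, 0.24, 0], "turn": [0, 0, -0.713]},
    {"slide": [0.929, 0.24, 0], "turn": [0, 0, -0.713]},
    {"slide": [0.929, 0.24, 0], "turn": [0, 0, -0.713]},
    {"slide": [0.929, 0.24, 0], "turn": [0, 0, -0.713]}
  ]
}}

```text
t: 3.1
position: [0.4778, 0.1473, 0.2501]
orientation: [-0.0, 0.258, 0.966, -0.0]
contact_force: [0.5, 0.1, 0.5]
gripper_width: -0.0004
grasp_force: 0.0
```

```bash
python3 -c "
from h import *
plan(.477,.149,.03,60.2)"
```

```text
slide [0.01  0.008 1.467] turn [-0.     0.    -0.001] q6 -0.75
```

Call:
{"api": "apply_moves", "payload": {
  "commands": [
    {"slide": [0.01, 0.01, 0.3], "turn": [0, 0, 0]},
    {"slide": [0.01, 0.01, 0.6], "turn": [0, 0, 0]},
    {"slide": [0.01, 0.01, 0.9], "turn": [0, 0, 0]},
    {"slide": [0.01, 0.01, 1.0], "turn": [0, 0, 0]},
    {"slide": [0.01, 0.01, 1.0], "turn": [0, 0, 0]}
  ]
}}

```text
t: 3.6
position: [0.4753, 0.1492, 0.0978]
orientation: [-0.002, 0.259, 0.966, -0.002]
contact_force: [-0.2, 0.4, 0.1]
gripper_width: 0.0001
grasp_force: 0.0
```

Call:
{"api": "apply_moves", "payload": {
  "commands": [
    {"slide": [0, 0, 0.1], "turn": [0, 0, 0]},
    {"slide": [0, 0, 0.2], "turn": [0, 0, 0]},
    {"slide": [0, 0, 0.3], "turn": [0, 0, 0]},
    {"slide": [0, 0, 0.4], "turn": [0, 0, 0]},
    {"slide": [0, 0, 0.46], "turn": [0, 0, 0]},
    {"slide": [0, 0, 0.46], "turn": [0, 0, 0]}
  ]
}}

```text
t: 4.2
position: [0.4771, 0.1504, 0.0313]
orientation: [-0.0, 0.258, 0.966, -0.0]
contact_force: [-0.6, -0.2, 0.0]
gripper_width: -0.0002
grasp_force: 0.0
```

```bash
python3 - <<'E'
from h import *
snap('scene','s1.png'); im=snap('top','t1.png')
cv2.imwrite('pics/c3.png',np.hstack([cv2.resize(cv2.imread('pics/s1.png')[70:220,270:420],(400,400)),cv2.resize(cv2.imread('pics/t1.png')[180:330,170:320],(400,400))]))
ax=np.array([.497,.868]);h=np.array([.569,.265]);n=np.array([-.868,.497])
for a in(-95,0): plan(*(h+ax*(a+39)/1000),.031,60.2)
print(ctrl.state()['position'])
E
```

```text
slide [-0.149  0.592  0.007] turn [ 0.     0.    -0.001] q6 -0.75
slide [-0.148  1.225  0.008] turn [ 0.     0.    -0.001] q6 -0.75
[0.47750962 0.15063128 0.03203748]
```

View pics/c3.png

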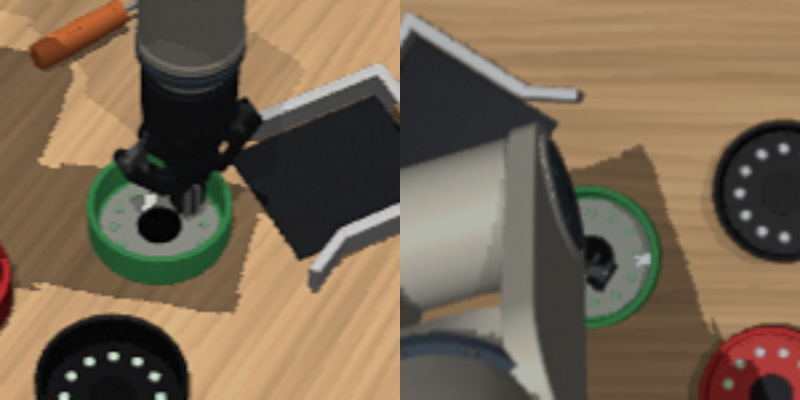

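The fingers are inside the dish and not touching it. Next I push gently toward the dock axis.

Call:
{"api": "apply_moves", "payload": {
  "commands": [
    {"slide": [0, 0.06, 0], "turn": [0, 0, 0]},
    {"slide": [-0.015, 0.11, 0], "turn": [0, 0, 0]},
    {"slide": [-0.035, 0.17, 0], "turn": [0, 0, 0]},
    {"slide": [-0.05, 0.23, 0], "turn": [0, 0, 0]},
    {"slide": [-0.07, 0.29, 0], "turn": [0, 0, 0]},
    {"slide": [-0.09, 0.35, 0], "turn": [0, 0, 0]},
    {"slide": [-0.11, 0.41, 0], "turn": [0, 0, 0]},
    {"slide": [-0.13, 0.47, 0], "turn": [0, 0, 0]},
    {"slide": [-0.15, 0.53, 0], "turn": [0, 0, 0]},
    {"slide": [-0.15, 0.59, 0], "turn": [0, 0, 0]}
  ]
}}

```text
t: 5.3
position: [0.5413, 0.2168, 0.0313]
orientation: [0.0, 0.258, 0.966, 0.0]
contact_force: [-0.1, -1.8, 0.2]
gripper_width: -0.0002
grasp_force: 0.6
```

```bash
python3 - <<'E'
from h import *
snap('scene','s2.png'); snap('top','t2.png')
cv2.imwrite('pics/c4.png',np.hstack([cv2.resize(cv2.imread('pics/s2.png')[70:220,290:440],(400,400)),cv2.resize(cv2.imread('pics/t2.png')[160:310,120:270],(400,400))]))
ax=np.array([.497,.868]);h=np.array([.569,.265])
plan(*(h+ax*.039),.031,60.2); s=ctrl.state(); print(s['position'],s['contact_force'])
E
```

```text
slide [-0.001  0.626  0.004] turn [ 0.001  0.001 -0.   ] q6 -0.67
[0.54161822 0.21746722 0.03140659] [-0.62740957 -0.41384699  0.77590978]
```

View pics/c4.png

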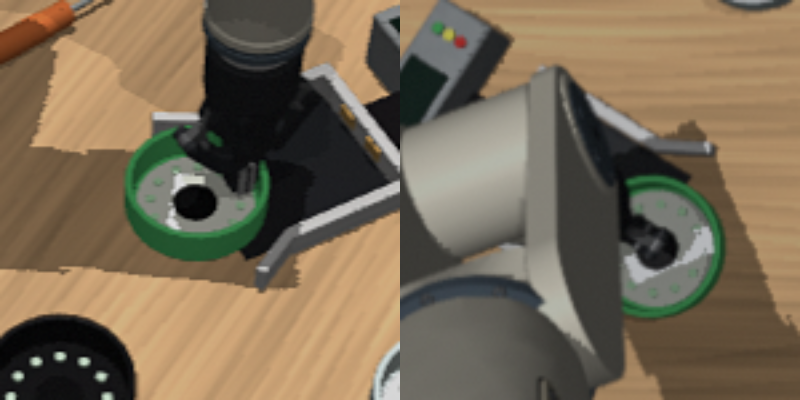

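The lamp has followed and sits at the mouth, roughly on the axis. I'll keep pushing inward.

Call:
{"api": "apply_moves", "payload": {
  "commands": [
    {"slide": [0, 0.06, 0], "turn": [0, 0, 0]},
    {"slide": [0, 0.12, 0], "turn": [0, 0, 0]},
    {"slide": [0, 0.18, 0], "turn": [0, 0, 0]},
    {"slide": [0, 0.24, 0], "turn": [0, 0, 0]},
    {"slide": [0, 0.3, 0], "turn": [0, 0, 0]},
    {"slide": [0, 0.36, 0], "turn": [0, 0, 0]},
    {"slide": [0, 0.42, 0], "turn": [0, 0, 0]},
    {"slide": [0, 0.48, 0], "turn": [0, 0, 0]},
    {"slide": [0, 0.54, 0], "turn": [0, 0, 0]},
    {"slide": [0, 0.58, 0], "turn": [0, 0, 0]}
  ]
}}

```text
t: 6.4
position: [0.5842, 0.2925, 0.0313]
orientation: [0.0, 0.257, 0.966, 0.0]
contact_force: [-1.7, -1.2, 0.6]
gripper_width: 0.0
grasp_force: 0.7
```

Call:
{"api": "apply_moves", "payload": {
  "commands": [
    {"slide": [0, 0.02, 0], "turn": [0, 0, 0]},
    {"slide": [0, 0.03, 0], "turn": [0, 0, 0]},
    {"slide": [0, 0.04, 0], "turn": [0, 0, 0]},
    {"slide": [0, 0.04, 0], "turn": [0, 0, 0]}
  ]
}}

```text
t: 6.8
position: [0.5867, 0.2969, 0.0313]
orientation: [-0.0, 0.258, 0.966, 0.0]
contact_force: [-0.3, -1.5, -1.0]
gripper_width: -0.0001
grasp_force: 0.1
```

Call:
{"api": "apply_moves", "payload": {
  "commands": [
    {"slide": [0, 0.01, 0], "turn": [0, 0, 0]},
    {"slide": [0, 0.02, 0], "turn": [0, 0, 0]},
    {"slide": [0, 0.02, 0], "turn": [0, 0, 0]}
  ]
}}

```text
t: 7.1
position: [0.5884, 0.2997, 0.0313]
orientation: [0.0, 0.258, 0.966, 0.0]
contact_force: [-0.4, 0.3, -0.8]
gripper_width: -0.0001
grasp_force: 0.1
```

Call:
{"api": "apply_moves", "payload": {
  "commands": [
    {"slide": [0, 0.01, 0], "turn": [0, 0, 0]},
    {"slide": [0, 0.01, 0], "turn": [0, 0, 0]}
  ]
}}

```text
t: 7.3
position: [0.5891, 0.301, 0.0313]
orientation: [0.0, 0.258, 0.966, 0.0]
contact_force: [0.0, -0.6, -0.0]
gripper_width: 0.0002
grasp_force: 0.2
```

Call:
{"api": "apply_moves", "payload": {
  "commands": [
    {"slide": [0, 0.01, 0], "turn": [0, 0, 0]},
    {"slide": [0, 0.01, 0], "turn": [0, 0, 0]}
  ]
}}

```text
t: 7.5
position: [0.5898, 0.3023, 0.0313]
orientation: [0.0, 0.258, 0.966, 0.0]
contact_force: [0.4, -0.4, -0.2]
gripper_width: 0.0
grasp_force: 0.2
```

Call:
{"api": "apply_moves", "payload": {
  "commands": [
    {"slide": [0, 0.01, 0], "turn": [0, 0, 0]},
    {"slide": [0, 0.01, 0], "turn": [0, 0, 0]}
  ]
}}

```text
t: 7.7
position: [0.5906, 0.3036, 0.0313]
orientation: [0.0, 0.258, 0.966, 0.0]
contact_force: [-0.3, 0.2, -0.4]
gripper_width: 0.0002
grasp_force: 0.2
```

Call:
{"api": "apply_moves", "payload": {
  "commands": [
    {"slide": [0, 0.01, 0], "turn": [0, 0, 0]},
    {"slide": [0, 0.01, 0], "turn": [0, 0, 0]}
  ]
}}

```text
t: 7.9
position: [0.5907, 0.304, 0.0313]
orientation: [-0.0, 0.257, 0.966, -0.001]
contact_force: [-3.0, -4.9, 3.2]
gripper_width: 0.0
grasp_force: 2.7
```

```bash
python3 - <<'E'
from h import *
snap('scene','s3.png'); snap('top','t3.png')
cv2.imwrite('pics/c5.png',np.hstack([cv2.resize(cv2.imread('pics/s3.png')[70:190,340:460],(400,400)),cv2.resize(cv2.imread('pics/t3.png')[140:290,100:250],(400,400))]))
print(ctrl.state()['position'])
E
```

```text
[0.59068409 0.30402157 0.03123364]
```

View pics/c5.png

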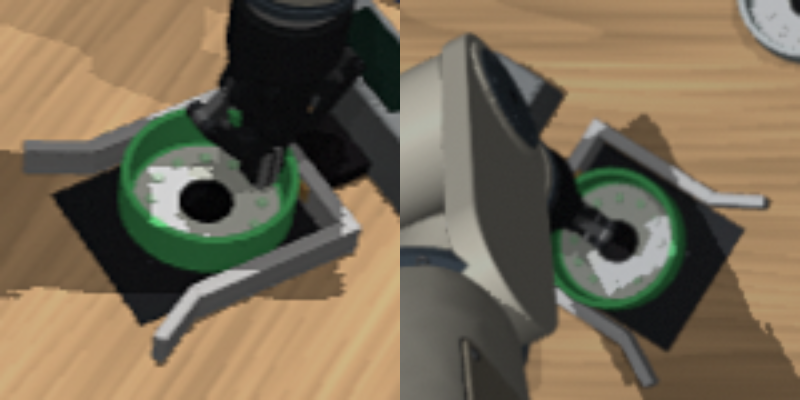

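The lamp is between the straight walls and a force has appeared. I'll push a little further to see whether this is the end stop.

Call:
{"api": "apply_moves", "payload": {
  "commands": [
    {"slide": [0, 0.01, 0], "turn": [0, 0, 0]},
    {"slide": [0, 0.01, 0], "turn": [0, 0, 0]}
  ]
}}

```text
t: 8.2
position: [0.5908, 0.3042, 0.0312]
orientation: [-0.001, 0.257, 0.966, -0.002]
contact_force: [-4.5, -9.4, 7.0]
gripper_width: -0.0
grasp_force: 5.7
```

Call:
{"api": "apply_moves", "payload": {
  "commands": [
    {"slide": [0, 0.01, 0], "turn": [0, 0, 0]},
    {"slide": [0, 0.01, 0], "turn": [0, 0, 0]}
  ]
}}

```text
t: 8.4
position: [0.5908, 0.3043, 0.0312]
orientation: [-0.002, 0.257, 0.966, -0.003]
contact_force: [-6.9, -15.1, 11.9]
gripper_width: 0.0003
grasp_force: 8.6
```

```bash
python3 - <<'E'
from h import *
im=cv2.cvtColor(snap('scene','s4.png'),cv2.COLOR_RGB2HSV); s=ctrl.state(); print(s['position'],s['contact_force'],s['moment'])
a=np.array([.497,.868])
print((s['position'][:2]-[.569,.265])@a)
E
```

```text
[0.59079808 0.30432198 0.0312321 ] [ -6.72619426 -14.92932484  11.55847276] [-2.31732281  0.9346956  -0.01854919]
0.04496512654373723
```

Rigid stop. I'll back off inside the dish, lift out and verify the seating.

Call:
{"api": "apply_moves", "payload": {
  "commands": [
    {"slide": [0, -0.05, 0], "turn": [0, 0, 0]},
    {"slide": [0, -0.2, 0], "turn": [0, 0, 0]},
    {"slide": [0, -0.2, 0], "turn": [0, 0, 0]},
    {"slide": [0, -0.2, -0.2], "turn": [0, 0, 0]},
    {"slide": [0, -0.2, -0.5], "turn": [0, 0, 0]},
    {"slide": [0, -0.2, -0.8], "turn": [0, 0, 0]},
    {"slide": [0, -0.2, -1], "turn": [0, 0, 0]}
  ]
}}

```text
t: 9.15
position: [0.5792, 0.2825, 0.1849]
orientation: [0.002, 0.258, 0.966, 0.002]
contact_force: [0.8, -0.2, 0.9]
gripper_width: 0.0002
grasp_force: 0.0
```

Call:
{"api": "apply_moves", "payload": {
  "commands": [
    {"slide": [1, 0, 0], "turn": [0, 0, 0]},
    {"slide": [1, 0, 0], "turn": [0, 0, 0]},
    {"slide": [1, 0, 0], "turn": [0, 0, 0]},
    {"slide": [1, 0, 0], "turn": [0, 0, 0]}
  ]
}}

```text
t: 9.55
position: [0.4433, 0.3586, 0.1815]
orientation: [-0.001, 0.256, 0.967, 0.0]
contact_force: [-0.1, -0.6, -0.1]
gripper_width: -0.0004
grasp_force: 0.0
```

```bash
python3 - <<'E'
from h import *
snap('scene','s5.png'); snap('top','t5.png'); im=cv2.imread('pics/t5.png')
cv2.imwrite('pics/c6.png',np.hstack([cv2.resize(cv2.imread('pics/s5.png')[70:190,340:460],(400,400),interpolation=3),cv2.resize(im[150:290,100:240],(400,400),interpolation=3)]))
for n,bx in(('top',(120,170,240,290)),('scene',(320,80,460,190))):
    h=cv2.cvtColor(cv2.imread('pics/%s5.png'%n[0]),cv2.COLOR_BGR2HSV); m=cv2.inRange(h,(45,90,40),(85,255,255)); k=np.zeros_like(m); x0,y0,x1,y1=bx;k[y0:y1,x0:x1]=m[y0:y1,x0:x1]
    c=max(cv2.findContours(k,0,1)[0],key=cv2.contourArea); e=cv2.fitEllipse(cv2.convexHull(c)); print(n,e,ray(n,e[0],.036))
    p=ray(n,e[0],.036)[:2]-[.569,.265]; print('along',p@[.497,.868],'lat',p@[-.868,.497])
plan(.539,-.329,.25,102)
E
```

```text
top ((179.32284545898438, 229.10287475585938), (53.72433090209961, 54.72209167480469), 90.21443939208984) [0.56565199 0.26567645 0.036     ]
along -0.0010768027124578397 lat 0.003242270295111446
scene ((401.8258361816406, 126.16877746582031), (49.798057556152344, 55.47262954711914), 89.92648315429688) [0.57463277 0.25872858 0.036     ]
along -0.002644105769604866 lat -0.008006140778036071
slide [-2.799 -3.671 -0.458] turn [ 0.001  0.001 -0.463] q6 -0.38
```

View pics/c6.png

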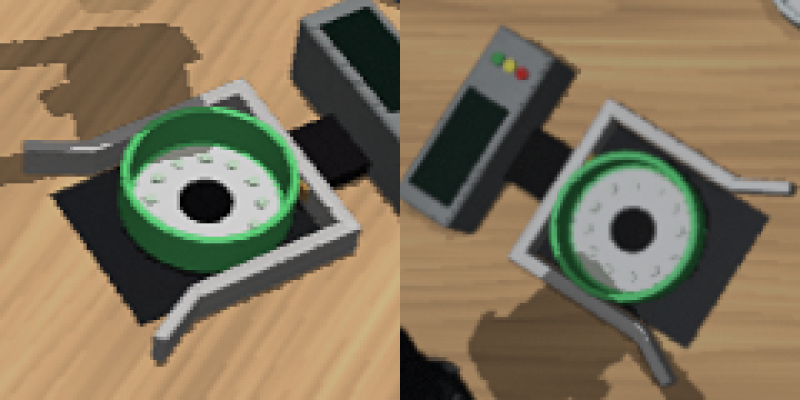

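The lamp is seated against the end wall, within about 1 mm along the axis and with a rigid stop. Now the knob.

Call:
{"api": "apply_moves", "payload": {
  "commands": [
    {"slide": [-0.7, -0.918, -0.115], "turn": [0, 0, 0]},
    {"slide": [-0.7, -0.918, -0.115], "turn": [0, 0, 0]},
    {"slide": [-0.7, -0.918, -0.115], "turn": [0, 0, 0]},
    {"slide": [-0.7, -0.918, -0.115], "turn": [0, 0, 0]}
  ],
  "grip": 0
}}

```text
t: 10.05
position: [0.4716, 0.1807, 0.1991]
orientation: [0.001, 0.259, 0.966, -0.0]
contact_force: [0.4, 0.6, 0.7]
gripper_width: 0.0427
grasp_force: 0.0
```

Call:
{"api": "apply_moves", "payload": {
  "commands": [
    {"slide": [-0.7, -0.918, -0.115], "turn": [0, 0, 0]},
    {"slide": [-0.7, -0.918, -0.115], "turn": [0, 0, 0]},
    {"slide": [-0.7, -0.918, -0.115], "turn": [0, 0, 0]},
    {"slide": [-0.7, -0.918, -0.115], "turn": [0, 0, 0]}
  ]
}}

```text
t: 10.45
position: [0.4943, 0.0083, 0.2166]
orientation: [0.001, 0.259, 0.966, -0.0]
contact_force: [-0.7, 0.4, -0.0]
gripper_width: 0.0425
grasp_force: 0.0
```

Call:
{"api": "apply_moves", "payload": {
  "commands": [
    {"slide": [-0.7, -0.918, -0.115], "turn": [0, 0, 0]},
    {"slide": [-0.7, -0.918, -0.115], "turn": [0, 0, 0]},
    {"slide": [-0.7, -0.918, -0.115], "turn": [0, 0, 0]},
    {"slide": [-0.7, -0.918, -0.115], "turn": [0, 0, 0]}
  ]
}}

```text
t: 10.85
position: [0.5165, -0.1642, 0.2339]
orientation: [0.001, 0.259, 0.966, -0.001]
contact_force: [0.1, 0.5, -0.5]
gripper_width: 0.0426
grasp_force: 0.0
```

Call:
{"api": "apply_moves", "payload": {
  "commands": [
    {"slide": [-0.7, -0.918, -0.115], "turn": [0, 0, 0.79]},
    {"slide": [-0.7, -0.918, -0.115], "turn": [0, 0, 0.79]},
    {"slide": [-0.7, -0.918, -0.115], "turn": [0, 0, 0.79]},
    {"slide": [-0.7, -0.918, -0.115], "turn": [0, 0, 0.79]},
    {"slide": [-0.7, -0.918, -0.115], "turn": [0, 0, 0.79]},
    {"slide": [-0.7, -0.918, -0.115], "turn": [0, 0, 0.79]},
    {"slide": [-0.7, -0.918, -0.115], "turn": [0, 0, 0.79]},
    {"slide": [-0.7, -0.918, -0.115], "turn": [0, 0, 0.79]},
    {"slide": [-0.7, -0.918, -0.115], "turn": [0, 0, 0.79]},
    {"slide": [-0.7, -0.918, -0.115], "turn": [0, 0, 0.79]}
  ]
}}

```text
t: 11.85
position: [0.538, -0.3323, 0.2503]
orientation: [0.0, 0.772, 0.636, 0.0]
contact_force: [0.1, 1.5, -0.7]
gripper_width: 0.0427
grasp_force: 0.0
```

```bash
python3 -c "
from h import *
plan(.539,-.3285,.09,-11.1)"
```

```text
slide [2.700e-02 1.000e-03 1.069e+00] turn [0.    0.    0.001] q6 -0.36
```

Call:
{"api": "apply_moves", "payload": {
  "commands": [
    {"slide": [0.027, 0, 0.3], "turn": [0, 0, 0]},
    {"slide": [0.027, 0, 0.6], "turn": [0, 0, 0]},
    {"slide": [0.027, 0, 0.8], "turn": [0, 0, 0]},
    {"slide": [0.027, 0, 0.9], "turn": [0, 0, 0]},
    {"slide": [0.027, 0, 1], "turn": [0, 0, 0]},
    {"slide": [0.027, 0, 1], "turn": [0, 0, 0]}
  ]
}}

```text
t: 12.45
position: [0.5382, -0.327, 0.0991]
orientation: [-0.001, 0.771, 0.636, -0.0]
contact_force: [-0.4, -0.5, 0.3]
gripper_width: 0.0426
grasp_force: 0.0
```

Call:
{"api": "apply_moves", "payload": {
  "commands": [
    {"slide": [0, 0, 0.04], "turn": [0, 0, 0]},
    {"slide": [0, 0, 0.068], "turn": [0, 0, 0]},
    {"slide": [0, 0, 0.068], "turn": [0, 0, 0]}
  ]
}}

```text
t: 12.75
position: [0.5388, -0.327, 0.0904]
orientation: [0.0, 0.771, 0.636, 0.0]
contact_force: [-0.4, 0.5, 0.8]
gripper_width: 0.0428
grasp_force: 0.0
```

Call:
{"api": "apply_moves", "payload": {
  "commands": [
    {"slide": [0, 0, 0], "turn": [0, 0, 0]},
    {"slide": [0, 0, 0], "turn": [0, 0, 0]},
    {"slide": [0, 0, 0], "turn": [0, 0, 0]},
    {"slide": [0, 0, 0], "turn": [0, 0, 0]},
    {"slide": [0, 0, 0], "turn": [0, 0, 0]}
  ],
  "grip": -1
}}

```text
t: 13.25
position: [0.5391, -0.327, 0.0908]
orientation: [0.001, 0.771, 0.636, 0.0]
contact_force: [0.3, 0.7, 6.3]
gripper_width: 0.0134
grasp_force: 59.5
```

Gripped with little side force. I'll turn the first detent and check the forces.

Call:
{"api": "apply_moves", "payload": {
  "commands": [
    {"slide": [0, 0, 0], "turn": [0, 0, 0.08]},
    {"slide": [0, 0, 0], "turn": [0, 0, 0.16]},
    {"slide": [0, 0, 0], "turn": [0, 0, 0.24]},
    {"slide": [0, 0, 0], "turn": [0, 0, 0.32]},
    {"slide": [0, 0, 0], "turn": [0, 0, 0.4]},
    {"slide": [0, 0, 0], "turn": [0, 0, 0.4]}
  ]
}}

```text
t: 13.85
position: [0.5396, -0.3273, 0.0908]
orientation: [0.001, 0.931, 0.366, 0.001]
contact_force: [4.4, -0.4, 5.0]
gripper_width: 0.0139
grasp_force: 59.4
```

Call:
{"api": "apply_moves", "payload": {
  "commands": [
    {"slide": [0, 0, 0], "turn": [0, 0, 0.08]},
    {"slide": [0, 0, 0], "turn": [0, 0, 0.16]},
    {"slide": [0, 0, 0], "turn": [0, 0, 0.24]},
    {"slide": [0, 0, 0], "turn": [0, 0, 0.32]},
    {"slide": [0, 0, 0], "turn": [0, 0, 0.4]},
    {"slide": [0, 0, 0], "turn": [0, 0, 0.4]}
  ]
}}

```text
t: 14.45
position: [0.5399, -0.3279, 0.0908]
orientation: [0.001, 0.998, 0.062, 0.001]
contact_force: [4.3, -2.6, 3.6]
gripper_width: 0.014
grasp_force: 59.3
```

Call:
{"api": "apply_moves", "payload": {
  "commands": [
    {"slide": [0, 0, 0], "turn": [0, 0, 0.08]},
    {"slide": [0, 0, 0], "turn": [0, 0, 0.16]},
    {"slide": [0, 0, 0], "turn": [0, 0, 0.24]},
    {"slide": [0, 0, 0], "turn": [0, 0, 0.32]},
    {"slide": [0, 0, 0], "turn": [0, 0, 0.4]},
    {"slide": [0, 0, 0], "turn": [0, 0, 0.48]},
    {"slide": [0, 0, 0], "turn": [0, 0, 0.56]},
    {"slide": [0, 0, 0], "turn": [0, 0, 0.64]},
    {"slide": [0, 0, 0], "turn": [0, 0, 0.72]},
    {"slide": [0, 0, 0], "turn": [0, 0, 0.8]}
  ]
}}

```text
t: 15.45
position: [0.5394, -0.3288, 0.0908]
orientation: [0.001, 0.844, -0.537, 0.002]
contact_force: [1.1, -8.7, 3.2]
gripper_width: 0.0144
grasp_force: 59.3
```

Call:
{"api": "apply_moves", "payload": {
  "commands": [
    {"slide": [0, 0, 0], "turn": [0, 0, 0.08]},
    {"slide": [0, 0, 0], "turn": [0, 0, 0.16]},
    {"slide": [0, 0, 0], "turn": [0, 0, 0.24]},
    {"slide": [0, 0, 0], "turn": [0, 0, 0.32]},
    {"slide": [0, 0, 0], "turn": [0, 0, 0.4]},
    {"slide": [0, 0, 0], "turn": [0, 0, 0.4]}
  ]
}}

```text
t: 16.05
position: [0.5388, -0.3289, 0.0908]
orientation: [-0.001, -0.637, 0.771, -0.002]
contact_force: [-0.4, -9.2, 4.4]
gripper_width: 0.0143
grasp_force: 59.5
```

```bash
python3 -c "
from h import *
s=ctrl.state();print(s['orientation'],s['moment'],s['joint_positions'][5])"
```

```text
[-5.87343528e-04 -6.36872309e-01  7.70967393e-01 -1.61133574e-03] [-1.34590208  0.21810739 -0.0222504 ] 2.784103615456717
```

Turned exactly 180°. I'll open to release, lift clear, then move aside to look.

Call:
{"api": "apply_moves", "payload": {
  "commands": [
    {"slide": [0, 0, 0], "turn": [0, 0, 0]},
    {"slide": [0, 0, 0], "turn": [0, 0, 0]},
    {"slide": [0, 0, 0], "turn": [0, 0, 0]},
    {"slide": [0, 0, 0], "turn": [0, 0, 0]},
    {"slide": [0, 0, -0.2], "turn": [0, 0, 0]},
    {"slide": [0, 0, -0.45], "turn": [0, 0, 0]},
    {"slide": [0, 0, -0.7], "turn": [0, 0, 0]},
    {"slide": [0, 0, -0.7], "turn": [0, 0, 0]}
  ],
  "grip": 0
}}

```text
t: 16.85
position: [0.5411, -0.3282, 0.2005]
orientation: [0.001, -0.637, 0.771, -0.004]
contact_force: [0.7, -0.0, 0.8]
gripper_width: 0.0423
grasp_force: 0.0
```

```bash
python3 -c "
from h import *
plan(.522,-.180,.196,-191.1)"
```

```text
slide [-0.946  0.312  0.025] turn [-0.005 -0.002  0.002] q6 2.78
```

Call:
{"api": "apply_moves", "payload": {
  "commands": [
    {"slide": [0, 0, 0], "turn": [0, 0, -0.09]},
    {"slide": [-0.1, 0.03, 0], "turn": [0, 0, -0.18]},
    {"slide": [-0.3, 0.1, 0], "turn": [0, 0, -0.27]},
    {"slide": [-0.5, 0.16, 0], "turn": [0, 0, -0.36]},
    {"slide": [-0.7, 0.23, 0], "turn": [0, 0, -0.45]},
    {"slide": [-0.946, 0.312, 0.025], "turn": [0, 0, -0.54]},
    {"slide": [-0.946, 0.312, 0.025], "turn": [0, 0, -0.63]},
    {"slide": [-0.946, 0.312, 0.025], "turn": [0, 0, -0.72]},
    {"slide": [-0.946, 0.312, 0.025], "turn": [0, 0, -0.81]},
    {"slide": [-0.946, 0.312, 0.025], "turn": [0, 0, -0.9]}
  ],
  "grip": -1
}}

```text
t: 17.85
position: [0.5192, -0.1782, 0.1908]
orientation: [-0.0, 0.985, -0.17, -0.0]
contact_force: [-0.3, -0.8, 0.5]
gripper_width: -0.0
grasp_force: 0.0
```

```bash
python3 - <<'E'
from h import *
snap('scene','s6.png'); snap('top','t6.png')
cv2.imwrite('pics/c7.png',np.hstack([cv2.resize(cv2.imread('pics/s6.png')[220:410,150:340],(400,400),interpolation=3),cv2.resize(cv2.imread('pics/t6.png')[180:310,370:500],(400,400),interpolation=3)]))
plan(.522,-.180,.095,-110)
E
```

```text
slide [0.021 0.004 0.639] turn [-0.     0.001  0.002] q6 1.58
```

View pics/c7.png

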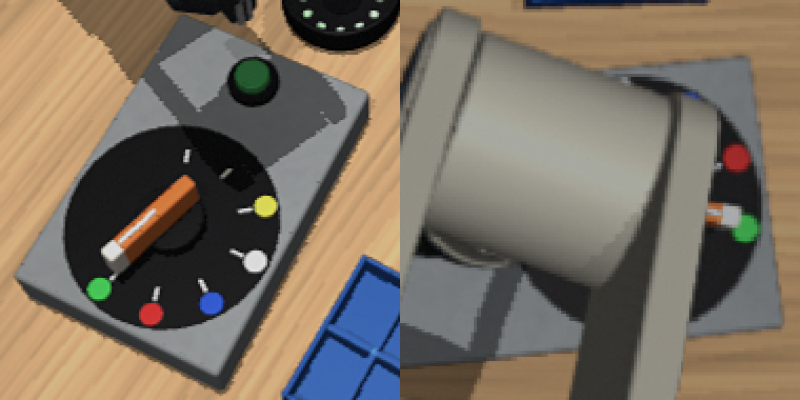

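The pointer's tip now stands at the green marker (scene crop (110,260) beside green (98,288)). I'll check numerically with the projected tip, then press.

```bash
python3 - <<'E'
from h import *
for d in(-108,-101,-94):
    t=np.radians(d); p=[.539+.065*np.cos(t),-.3285+.065*np.sin(t),.098]
    a=proj('top',p);b=proj('scene',p); print(d,'top crop',((a-[370,180])*400/130+[400,0]).round(),'scene crop',((b-[150,220])*400/190).round())
E
```

```text
-108 top crop [735. 227.] scene crop [ 96. 249.]
-101 top crop [738. 216.] scene crop [102. 256.]
-94 top crop [739. 204.] scene crop [109. 262.]
```

Call:
{"api": "apply_moves", "payload": {
  "commands": [
    {"slide": [0.02, 0, 0.2], "turn": [0, 0, 0]},
    {"slide": [0.02, 0, 0.4], "turn": [0, 0, 0]},
    {"slide": [0.02, 0, 0.55], "turn": [0, 0, 0]},
    {"slide": [0.02, 0, 0.64], "turn": [0, 0, 0]},
    {"slide": [0.02, 0, 0.64], "turn": [0, 0, 0]}
  ]
}}

```text
t: 18.45
position: [0.5212, -0.1792, 0.0936]
orientation: [-0.0, 0.985, -0.174, -0.002]
contact_force: [-0.9, 0.3, 0.3]
gripper_width: 0.0001
grasp_force: 0.0
```

The top-view tip (742,216) matches the green direction at -101°. Pressing now.

Call:
{"api": "apply_moves", "payload": {
  "commands": [
    {"slide": [0, 0, 0.015], "turn": [0, 0, 0]},
    {"slide": [0, 0, 0.03], "turn": [0, 0, 0]},
    {"slide": [0, 0, 0.045], "turn": [0, 0, 0]},
    {"slide": [0, 0, 0.06], "turn": [0, 0, 0]},
    {"slide": [0, 0, 0.06], "turn": [0, 0, 0]}
  ]
}}

```text
t: 18.95
position: [0.5232, -0.1799, 0.0869]
orientation: [0.0, 0.985, -0.173, 0.001]
contact_force: [1.9, 0.0, 4.1]
gripper_width: -0.0003
grasp_force: 1.9
```

Call:
{"api": "apply_moves", "payload": {
  "commands": [
    {"slide": [0, 0, 0.008], "turn": [0, 0, 0]},
    {"slide": [0, 0, 0.008], "turn": [0, 0, 0]}
  ]
}}

```text
t: 19.15
position: [0.5232, -0.1799, 0.0855]
orientation: [0.0, 0.985, -0.173, 0.001]
contact_force: [1.7, -1.5, 4.4]
gripper_width: -0.0004
grasp_force: 2.3
```

Call:
{"api": "apply_moves", "payload": {
  "commands": [
    {"slide": [0, 0, 0.008], "turn": [0, 0, 0]},
    {"slide": [0, 0, 0.008], "turn": [0, 0, 0]}
  ]
}}

```text
t: 19.35
position: [0.5232, -0.18, 0.0849]
orientation: [0.0, 0.985, -0.173, 0.001]
contact_force: [0.8, -0.1, 13.2]
gripper_width: -0.0002
grasp_force: 6.3
```

The button has bottomed out at 13 N. I'll release, move clear and check.

Call:
{"api": "apply_moves", "payload": {
  "commands": [
    {"slide": [0, 0, -0.05], "turn": [0, 0, 0]},
    {"slide": [0, 0, -0.2], "turn": [0, 0, 0]},
    {"slide": [0, 0, -0.5], "turn": [0, 0, 0]},
    {"slide": [0, 0, -0.8], "turn": [0, 0, 0]},
    {"slide": [0, 0, -1], "turn": [0, 0, 0]},
    {"slide": [0, 0, -1], "turn": [0, 0, 0]}
  ]
}}

```text
t: 19.95
position: [0.5239, -0.1802, 0.2381]
orientation: [0.0, 0.985, -0.173, 0.003]
contact_force: [0.6, -0.9, -0.3]
gripper_width: -0.0002
grasp_force: 0.0
```

Call:
{"api": "apply_moves", "payload": {
  "commands": [
    {"slide": [-1, 0.3, 0], "turn": [0, 0, 0]},
    {"slide": [-1, 0.3, 0], "turn": [0, 0, 0]},
    {"slide": [-1, 0.3, 0], "turn": [0, 0, 0]},
    {"slide": [-1, 0.3, 0], "turn": [0, 0, 0]},
    {"slide": [-1, 0.3, 0], "turn": [0, 0, 0]}
  ]
}}

```text
t: 20.45
position: [0.3641, -0.1703, 0.2332]
orientation: [-0.0, 0.985, -0.174, -0.001]
contact_force: [0.6, 0.4, 0.5]
gripper_width: 0.0004
grasp_force: 0.0
```

```bash
python3 - <<'E'
from h import *
snap('scene','s7.png')
E
```

```text
(no output)
```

View pics/s7.png

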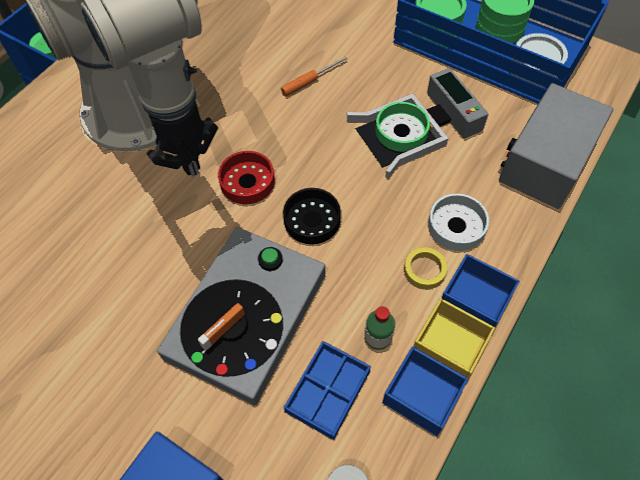

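The last view shows the lamp home at (403,126), the pointer at green (197,357), the button released and the bystanders unmoved. Handing in.

```bash
python3 -c "
from h import *
print(ctrl.job_done())"
```

```text
the job is handed in; nothing more can be done
None
```

I handed the job in after about 20 s of robot time: the lamp was slid against the dock's end wall, the knob turned to green, then the start button pressed to its stop and released; the bystanders look unmoved and no verdict came back.

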